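Load a jeweller's tumbler, hook its hatch shut and clamp its bearings

ROBOT

A 6-joint arm with a two-finger parallel gripper is mounted at the origin on the work surface. World frame = base frame: x ahead of the robot, y to its left, z up, the work surface at z = 0. Lengths are in mm, angles in rad, forces in N, time in s.
With the tool pointing down it reaches from about 350 to 775 mm from the base axis. Payload 5.5 kg.
Tool frame: the origin (TCP) lies midway between the tips of the shut fingers; the grasp point (between the pads) lies tcp_to_grasp behind it (tcp_to_grasp is the distance from the TCP to the grasp point, in mm); z points along the fingers, y is the line along which they close (so a half turn about z gives the same grasp; the last joint's range is limited). The gripper opens to 85 mm and grips with 20 to 120 N. Pads are 22 mm wide; open, the fingers measure 114 mm over their backs; the gripper's body (76 mm by 85 mm) begins 54 mm behind the grasp point. The pads swing forward as they close: fully open they stand 13 mm farther back than shut.
Start: joints at [-1.245, 0.313, 0.046, 1.304, 0, 1.431], TCP at [258.257, -513.785, 231.323] pointing down, gripper open.
Joint ranges: [-2.76, 2.76], [-0.86, 1.69], [-1.03, 1.26], [-2.2, 2.34], [-1.47, 1.5], [-3.14, 3.14]. Speed limits (rad/s): [2.57, 2.57, 3.14, 3.14, 3.14, 3.14].

INTERFACE

Orientations are given as [roll, pitch, yaw] about the fixed x, y, z axes, in that order (R = Rz(yaw) Ry(pitch) Rx(roll)).
In Python, from bench import * gives the robot as it stands. The module is installed in compiled form; this text tells all that it offers.
- The arm moves only by the shell command python3 -m inch 'ROWS' [FORCE]. ROWS is JSON, one flat list of numbers, 7 for each row, row after row: the shift along the tool's x, y, z scaled (see below), then the turn, a rotation vector about the tool's x, y, z scaled (see below), then the gripper command: -1 is shut, 1 is fully open, values between are in proportion. A call has 1 to 8 rows; each row is the pose to reach, as a shift and turn from the pose commanded when the call began, along the tool's axes at that moment; what a row does not reach only later rows make up. The controller multiplies each number of a shift by 0.1 m and each number of a turn by 30 degrees. A row lasts 1/12 s, in which the tool goes at most 41.7 mm and 7.16 degrees, less where a joint would pass 70% of its speed; a pose out of reach is approached as far as the arm can. A call with a number of a shift or a turn outside -1 to 1 is refused whole. A call with a gripper value outside its range is refused whole. The fingers move at their own pace and stop on an object; FORCE is the grip in N (left out, the last holds). Time passes only in rows, so rows that repeat a pose let the fingers close. It gives the time, the measured TCP pose, the force, the opening and the grip force at its end, in the units of the state.
- read_state(): the state, without advancing time (a new reading comes with each control period).
- camera(name): name is "scene" or "top"; returns a dict with "image" (400x640x3 uint8, blue, green, red), "vertical_fov" (degrees; the focal length in pixels is half the picture's height over the tangent of half this angle, whatever the lens; pixels are square), "cx", "cy" (the principal point, pixels), "R" (3x3) and "t" (3): a world point X has camera coordinates R X + t. Camera axes: x right, y down, z forward; pixel columns grow to the right and rows downward; lengths in mm; the calibration is good to about 2 mm. A picture is of the moment at which its call begins. There is no depth.
- close_job(): hands the job in; it is judged then, once.
The state is a dict: "clock": time; "joint_pos": joint angles; "dq": joint speeds; "tau": joint torques, N m; "eef_pos": TCP position; "tool_rot": TCP orientation; "contact_force": force on the tool from outside, world axes, zero at the start; "ft_torque": the same for the moment, N m; "grip_width": opening from 0.0 (shut) to 1.0 (fully open); "gripper_force": force on a finger pad.
Only numpy, scipy, OpenCV 4.12 (cv2) and the standard library are available. Lean on these libraries where they do the work, as an engineer would, in place of code of your own. Each camera call takes 0.05 s, during which the arm holds its last target. There are 200 camera calls.

TASK

Get the bench tumbler ready to run: put every rough brass casting lying on the bench into the barrel through its hatch, then close the hatch with its cover, lip hooked under the ledge and the plate swung down flat on the sill. Both barrel tubes must also be locked in their bearings, each hinged cap swung down fully over its tube and only then its swing bolt brought upright into the cap's slot. Leave the other tools on the bench alone.

Things in the scene. Friction and masses are not known exactly. Their poses are not given: they have to be found in the camera images.
- tumbler: bench tumbler on a 215 x 330 mm base, fixed and level: grey hexagonal barrel, 130 mm across flats and 130 long, which does not turn, hatch up. Origin on the bench under the barrel's middle; y along the barrel's axis (105 mm up), x to the far side. 34 mm tubes stick out of both ends and lie in bearings at y = +122 (left) and -122 (right), each with a hinged cap and a swing bolt. Low motor and timer box (70 mm) behind
- hatch (a point): middle of the hatch opening, 84 (tumbler x) by 88 mm (y), at the level of the flat steel sill around it (182 mm above the bench); barrel floor inside at 46 mm. On the sill stand a near rim with its inner face 58.5 mm to -x of here and side rails with inner faces 56 mm to either side (from x = -60 to +10), all 5 mm high, and the back wall and ledge on the far side
- ledge (a point): middle of the ledge's free near edge, at its underside: x = +45, y = 0, 194 mm up in the tumbler's frame, 12 mm above the sill. The ledge is 5 mm thick, 104 mm long along y, and runs from here 13 mm back to the back wall (face at x = +58, outside at +64)
- cover: loose hatch cover, 0.25 kg, lying on the bench grip up, right of the machine: flat plate 112 (x) by 104 (y) by 5 mm. Origin mid-underside, z up. Its +x edge is the lip. Too long to go in flat: hold it lip down (15 to 25 degrees), push the lip under the ledge to the back wall, let the near edge down inside the rim. Seated it lies flat on the sill, axes along the tumbler's
- cover_lip (a point): middle of the cover's lip edge (x = +56 mm from the plate's middle, half way through the plate)
- cover_grip (a point): in the cover's black upright grip, 27 mm above the plate's underside and 8 mm to the -x side of the plate's middle. The grip is 44 long (x), 18 wide (y), and its top is 40 mm above the underside
- cap_left (a joint): left bearing cap, dark steel, 30 wide: 0 = shut on the tube, grows as it opens up and away from the robot (to 1.95 rad); starts at 1.65 to 1.9, leaning back past upright. Stiff, stays where left, needs 1 to 3 N. Hinge line along tumbler y at x = +40, y = +122, 105 mm up. Shut, it arches over the tube (top 27 mm above the hinge line) and ends 98 mm from the hinge in a fork
- cap_left_lug (a point): on the left cap's fork, mid-width, 88 mm from the hinge line, on the face that is on top when shut (12 mm above the hinge line then); turns with the cap. The flat fork reaches from 62 to 98 mm from the hinge, 10 thick, 32 wide over its two prongs, with a 14 mm slot between them, open towards the robot when shut
- bolt_left (a joint): left swing bolt: 0 = upright in the shut fork's slot (stop at -0.03), grows as it leans out to the robot (-x), to 1.0 rad; starts at 0.5 to 0.8. Stiff, stays where left, needs 1 to 2 N. Pivot along tumbler y at x = -42, y = +122, 65 mm up. Its nut is wider than the slot and stands 4 mm above the shut fork: a bolt raised too early blocks the cap
- bolt_left_knob (a point): on the axis of the left bolt's brass hand nut, 80 mm from the pivot, where it can be pinched across tumbler y; the nut is a 24 mm thick cylinder reaching from 56 to 92 mm from the pivot, on a 10 mm rod
- cap_right (a joint): right bearing cap, dark steel, 30 wide: 0 = shut on the tube, grows as it opens up and away from the robot (to 1.95 rad); starts at 1.65 to 1.9, leaning back past upright. Stiff, stays where left, needs 1 to 3 N. Hinge line along tumbler y at x = +40, y = -122, 105 mm up. Shut, it arches over the tube (top 27 mm above the hinge line) and ends 98 mm from the hinge in a fork
- cap_right_lug (a point): on the right cap's fork, mid-width, 88 mm from the hinge line, on the face that is on top when shut (12 mm above the hinge line then); turns with the cap. The flat fork reaches from 62 to 98 mm from the hinge, 10 thick, 32 wide over its two prongs, with a 14 mm slot between them, open towards the robot when shut
- bolt_right (a joint): right swing bolt: 0 = upright in the shut fork's slot (stop at -0.03), grows as it leans out to the robot (-x), to 1.0 rad; starts at 0.5 to 0.8. Stiff, stays where left, needs 1 to 2 N. Pivot along tumbler y at x = -42, y = -122, 65 mm up. Its nut is wider than the slot and stands 4 mm above the shut fork: a bolt raised too early blocks the cap
- bolt_right_knob (a point): on the axis of the right bolt's brass hand nut, 80 mm from the pivot, where it can be pinched across tumbler y; the nut is a 24 mm thick cylinder reaching from 56 to 92 mm from the pivot, on a 10 mm rod
- casting1: rough brass casting (an arched box handle), 0.15 kg: a bar 64 long (its x), 16 wide (y) and 16 high on two feet 12 high and 18 wide near its ends, 28 mm high in all; origin under its middle, z up as it stands on its feet. Two to four of four are present, left or right of the machine, at any yaw; may lie on its side after a knock
- casting2: rough brass casting (an arched box handle), 0.15 kg: a bar 64 long (its x), 16 wide (y) and 16 high on two feet 12 high and 18 wide near its ends, 28 mm high in all; origin under its middle, z up as it stands on its feet. Two to four of four are present, left or right of the machine, at any yaw; may lie on its side after a knock
- casting3: rough brass casting (an arched box handle), 0.15 kg: a bar 64 long (its x), 16 wide (y) and 16 high on two feet 12 high and 18 wide near its ends, 28 mm high in all; origin under its middle, z up as it stands on its feet. Two to four of four are present, left or right of the machine, at any yaw; may lie on its side after a knock
- casting4: rough brass casting (an arched box handle), 0.15 kg: a bar 64 long (its x), 16 wide (y) and 16 high on two feet 12 high and 18 wide near its ends, 28 mm high in all; origin under its middle, z up as it stands on its feet. Two to four of four are present, left or right of the machine, at any yaw; may lie on its side after a knock
- graver1: bystander, to be left alone: graver with round wooden handle lying in front of the machine, 120 mm long
- graver2: bystander, to be left alone: another graver, right of the cover, 120 mm long
- loupe: bystander, to be left alone: black folding loupe, 95 mm long, in front of the machine
- ringclamp: bystander, to be left alone: wooden ring clamp, 120 x 30 mm, 30 high, at the left edge of the work area
Not all that is in view belongs to the job. What is shaped like the cover but orange or turquoise is not meant.

How it is judged:
By the outcome, as a careful person would: the job done as asked, in the order asked, and still so for the second after the job is handed in, with the robot touching nothing.
Of casting1, casting2, casting3, casting4 only 2 to 4 are there at a start; the rules pass over those that are not, and their reading is None.
At some moment in a run one of casting1, casting2, casting3, casting4 may be knocked a few centimetres aside while the robot is not near it.
It also fails if it takes over 210 s, if anything falls off the work surface, if the arm or the gripper's body presses on something with over 40 N, if the wrist force passes 120 N, or if a joint passes its speed limit or range.

## Working session

There is one attempt and no reset: what is moved stays moved. The work goes in short steps, Python scripts to look and compute and a shell command to move; the robot and the scene stay as the last step left them, time stands still between calls to the robot, and variables do not carry over. Pictures are saved under pics/ and viewed, at most 14 in all, crops included, and the job is handed in when it is done.

```bash
mkdir -p pics; ls
python3 - <<'E'
from bench import *
import cv2,numpy as np
s=read_state();print(s)
for n in("scene","top"):
    c=camera(n);cv2.imwrite(f"pics/{n}0.png",c["image"]);print(n,c["vertical_fov"],c["cx"],c["cy"],np.array(c["R"]).tolist(),c["t"])
try: print(tcp_to_grasp)
except Exception as e: print(e)
E
```

```text
pics
{'clock': 0.0, 'joint_pos': array([-1.24457004e+00,  3.13997795e-01,  4.49926250e-02,  1.30358283e+00,
       -6.12711715e-06,  1.43120217e+00]), 'dq': array([-0.00107921,  0.00050605,  0.00108696, -0.00099924,  0.00129363,
       -0.00125336]), 'tau': array([ 4.55927948e-03, -4.80621278e+01,  2.98536122e+01,  1.93179573e-02,
        1.58002490e-04,  1.64238440e-05]), 'eef_pos': array([ 258.09656182, -513.26383629,  230.41591969]), 'tool_rot': array([-3.13981756e+00, -2.43227596e-04,  4.65820230e-01]), 'contact_force': array([ 0.11375624, -0.27008222, -0.09709917]), 'ft_torque': array([ 0.00682142,  0.02731104, -0.01328243]), 'gripper_force': 0.0, 'grip_width': 0.9990865600583642}
scene 55.867790301300246 319.85728993612486 196.41309232048926 [[0.13364628258249447, 0.9910073214945866, 0.0065696191674335476], [0.8373397223598285, -0.10937200046652185, -0.5356304275079191], [-0.530095142884978, 0.07708601856417421, -0.844426956717796]] [ -77.18612045 -328.71173737 1367.85509129]
top 49.32949796259915 317.604277099067 203.23075575497373 [[-0.014204063312741816, -0.9996771581363209, -0.021067132835220364], [-0.9906029250468199, 0.016935217411201037, -0.13571677604452484], [0.1360297374624092, 0.01894143372938156, -0.9905236658526555]] [  55.14384123  480.09760645 1213.93092877]
18.700000000000003
```

View pics/scene0.png

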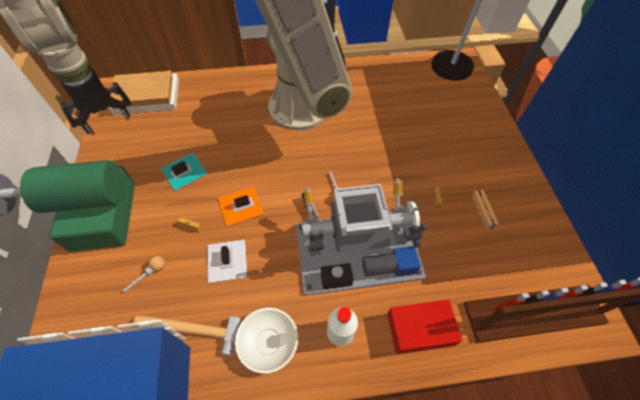

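View pics/top0.png

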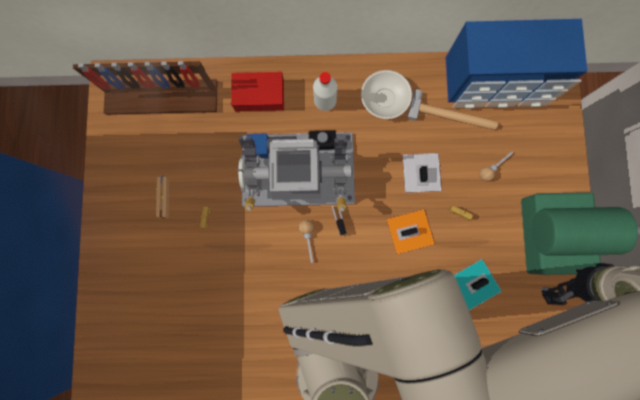

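Top view: cover (white plate) at (422,173), castings at (205,217) and (462,212); machine around (297,170). Scene view: the same two castings at (437,195) and (188,224), cover at (227,260). Only two castings appear. Now zooming in.

```bash
cat > h.py <<'E'
from bench import *
import cv2,numpy as np
from scipy.spatial.transform import Rotation as Ro
class C:
    def __init__(s,n):
        c=camera(n);s.im=c["image"];s.R=np.array(c["R"]);s.t=np.array(c["t"]);s.cx,s.cy=c["cx"],c["cy"];s.f=200/np.tan(np.radians(c["vertical_fov"])/2)
    def ray(s,u,v):
        return -s.R.T@s.t, s.R.T@np.array([(u-s.cx)/s.f,(v-s.cy)/s.f,1])
    def pl(s,u,v,z):
        o,d=s.ray(u,v);return o+d*(z-o[2])/d[2]
    def px(s,X):
        p=s.R@np.asarray(X,float)+s.t;return s.f*p[:2]/p[2]+[s.cx,s.cy]
    def crop(s,name,x0,y0,x1,y1,k):
        cv2.imwrite(name,cv2.resize(s.im[y0:y1,x0:x1],None,fx=k,fy=k,interpolation=cv2.INTER_CUBIC))
def tri(a,p,b,q):
    A=[];r=[]
    for c,(u,v) in((a,p),(b,q)):
        o,d=c.ray(u,v);d/=np.linalg.norm(d);P=np.eye(3)-np.outer(d,d);A.append(P);r.append(P@o)
    return np.linalg.lstsq(np.vstack(A),np.hstack(r),rcond=None)[0]
E
python3 - <<'E'
from h import *
t=C("top");s=C("scene")
t.crop("pics/t1.png",225,115,365,220,5.5);s.crop("pics/s1.png",290,160,440,300,4.2)
for c,n in((t,"top"),(s,"scene")):
    hsv=cv2.cvtColor(c.im,cv2.COLOR_BGR2HSV)
    for (u,v) in ([(205,217),(462,212)] if n=="top" else [(437,195),(188,224)]):
        print(n,hsv[v,u],c.pl(u,v,14).round(0))
    m=cv2.inRange(hsv,(17,120,90),(32,255,255))
    k,l,st,ce=cv2.connectedComponentsWithStats(m)
    for i in range(1,k):
        if st[i,4]>15: print(n,st[i],ce[i].round(1),c.pl(*ce[i],20).round(0))
E
```

```text
top [ 19 160 124] [449. 376.  14.]
top [ 20 156 172] [ 451. -368.   14.]
top [245 198   9  13  65] [249.6 202.8] [487. 246.  20.]
top [337 198   9  12  74] [340.9 203. ] [482. -20.  20.]
top [449 205  24  15 167] [460.7 212.3] [ 450. -362.   20.]
top [200 206  10  22 147] [204.3 216.9] [448. 377.  20.]
scene [ 18 189 144] [446. 378.  14.]
scene [ 18 187 158] [ 449. -367.   14.]
scene [334  13 126  43 884] [393.2  40.2] [-303.  422.   20.]
scene [465  18  74  28 512] [499.3  34.3] [-287.  870.   20.]
scene [495  80  12  15  67] [500.2  87.3] [ 20. 749.  20.]
scene [394 181   8  14  96] [397.7 187.5] [407. 263.  20.]
scene [433 186   9  21 110] [437.6 196.1] [453. 376.  20.]
scene [304 190   9  14 111] [308.3 196.8] [405. -12.  20.]
scene [178 217  23  14 140] [189.5 223.2] [ 450. -361.   20.]
scene [170 322  54  12 144] [195.6 327.1] [ 747. -332.   20.]
```

View pics/t1.png

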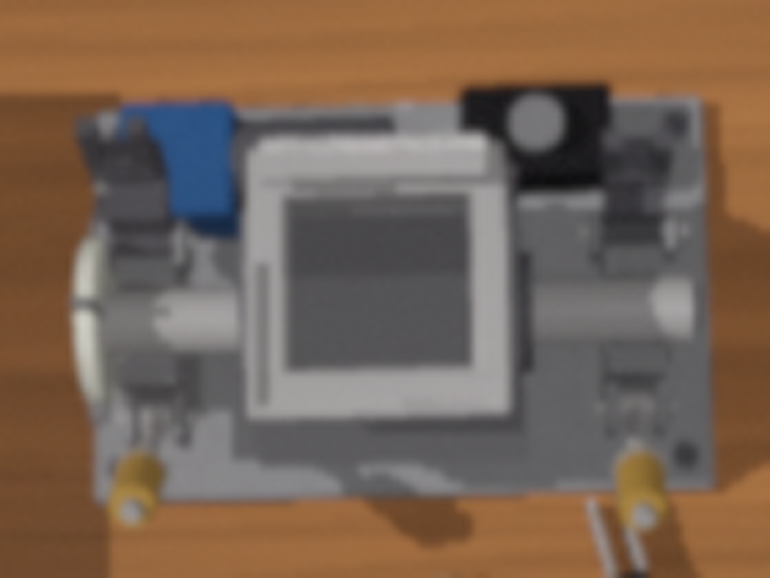

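View pics/s1.png

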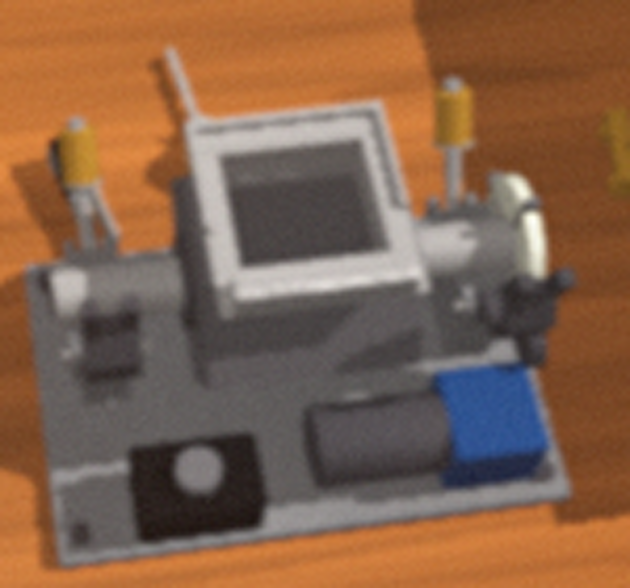

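Top crop: hatch opening corners at about (285,195),(472,195),(470,368),(286,369); base near corners (95,500),(713,490); caps open at (135,170),(635,200); nuts at (135,490),(640,490). The scene crop shows the hatch opening at (220,155),(362,140),(388,250),(240,268).

Run:
```python
from h import *
t=C("top");s=C("scene")
T=lambda u,v:(225+(u+.5)/5.5-.5,115+(v+.5)/5.5-.5)
S=lambda u,v:(290+(u+.5)/4.2-.5,160+(v+.5)/4.2-.5)
print("open top near L,R",[t.pl(*T(*p),182).round(1) for p in((286,369),(470,369))])
print("far ledge L,R z199",[t.pl(*T(*p),199).round(1) for p in((285,195),(470,195))])
print("scene near L R, far L R",[s.pl(*S(*p),182).round(1) for p in((362,140),(220,155),(388,250),(240,268))])
print("rim outer",[t.pl(*T(*p),187).round(1) for p in((247,418),(512,413))])
print("base z10",[t.pl(*T(*p),10).round(1) for p in((95,500),(713,490),(700,97))])
print("base s z10",[s.pl(*S(*p),10).round(1) for p in((62,560),(570,492),(30,268))])
print("nutL,R top",tri(t,T(132,510),s,S(453,82)).round(1),tri(t,T(645,515),s,S(77,124)).round(1))
# cover + castings by color
for c,n in((t,"top"),(s,"scene")):
    hsv=cv2.cvtColor(c.im,cv2.COLOR_BGR2HSV)
    m=cv2.inRange(hsv,(0,0,130),(180,70,255))
    w=np.zeros_like(m)
    if n=="top": w[145:200,395:450]=1
    else: w[230:290,200:255]=1
    m*=w
    cn=max(cv2.findContours(m,0,2)[0],key=cv2.contourArea)
    b=cv2.boxPoints(cv2.minAreaRect(cv2.convexHull(cn)))
    q=cv2.approxPolyDP(cv2.convexHull(cn),4,True)[:,0]
    print(n,"cover quad",q.tolist(),[c.pl(*p,4).round(0)[:2].tolist() for p in q])
    P=np.array([c.pl(*p,5)[:2] for p in cv2.convexHull(cn)[:,0].astype(float)]).astype(np.float32)
    print("rect",cv2.minAreaRect(P))
    m=cv2.inRange(hsv,(12,110,60),(32,255,255))
    m=cv2.inRange(hsv,(17,100,70),(32,255,255))
    for box in ([(195,200,215,230),(445,200,478,224)] if n=="top" else [(428,180,447,212),(172,212,206,234)]):
        x0,y0,x1,y1=box; w=np.zeros_like(m);w[y0:y1,x0:x1]=1
        v,u=np.nonzero(m*w)
        P=np.array([c.pl(a,b,20)[:2] for a,b in zip(u,v)],np.float32)
        r=cv2.minAreaRect(P);e=np.linalg.eigh(np.cov(P.T))[1][:,1]
        print(n,"casting",P.mean(0).round(1),r,"yaw",np.degrees(np.arctan2(e[1],e[0])).round(1))
    g=cv2.inRange(hsv,(0,0,0),(180,255,60))
    w=np.zeros_like(g)
    if n=="top": w[160:190,412:434]=1
    else: w[240:272,212:242]=1
    v,u=np.nonzero(g*w);P=np.array([c.pl(a,b,30)[:2] for a,b in zip(u,v)]);e=np.linalg.eigh(np.cov(P.T))[1][:,1]
    print(n,"grip z30",P.mean(0).round(1),P.min(0),P.max(0),np.degrees(np.arctan2(e[1],e[0])).round(1))
t.crop("pics/t2.png",395,145,480,230,5)
```

```text
open top near L,R [array([517.5, 148.2, 182. ]), array([516. ,  63.2, 182. ])]
far ledge L,R z199 [array([595.6, 146.6, 199. ]), array([593.9,  61.6, 199. ])]
scene near L R, far L R [array([518.1, 149.2, 182. ]), array([517.5,  62.8, 182. ]), array([593.9, 148. , 182. ]), array([594.3,  61.6, 182. ])]
rim outer [array([494.1, 165.6, 187. ]), array([494.2,  44. , 187. ])]
base z10 [array([481.2, 269.8,  10. ]), array([481. , -58.6,  10. ]), array([695.9, -57. ,  10. ])]
base s z10 [array([693.4, -56.6,  10. ]), array([692.1, 270.4,  10. ]), array([485.6, -55.5,  10. ])]
nutL,R top [458.2 226.6 143.6] [452.8 -17.  134.1]
top cover quad [[437, 153], [441, 189], [405, 191], [403, 155]] [[629.0, -308.0], [521.0, -314.0], [517.0, -208.0], [625.0, -207.0]]
rect ((571.491455078125, -259.01861572265625), (114.38666534423828, 106.9527359008789), 1.4854304790496826)
top casting [448.6 377.1] ((449.13348388671875, 376.13580322265625), (21.957990646362305, 62.44712829589844), 82.9820785522461) yaw 171.8
top casting [ 449.5 -362.1] ((448.6695861816406, -361.82977294921875), (67.89917755126953, 22.256301879882812), 61.724185943603516) yaw 64.2
top grip z30 [ 562.6 -258.2] [ 543.48185621 -266.85345576] [ 581.85926359 -248.79937095] 179.1
scene cover quad [[244, 240], [246, 275], [208, 282], [208, 245]] [[516.0, -210.0], [622.0, -207.0], [628.0, -308.0], [518.0, -311.0]]
rect ((572.44482421875, -259.2999267578125), (113.12157440185547, 105.387451171875), 1.2126367092132568)
scene casting [451.3 375.8] ((452.1243591308594, 374.4317932128906), (21.35198974609375, 72.14413452148438), 80.49861907958984) yaw 169.5
scene casting [ 450.5 -360.7] ((451.0084228515625, -361.3113708496094), (71.7056655883789, 22.30976676940918), 60.60216522216797) yaw 59.7
scene grip z30 [ 566.6 -258.8] [ 543.35929659 -266.2491564 ] [ 590.84865593 -252.73045214] -175.4
```

View pics/t2.png

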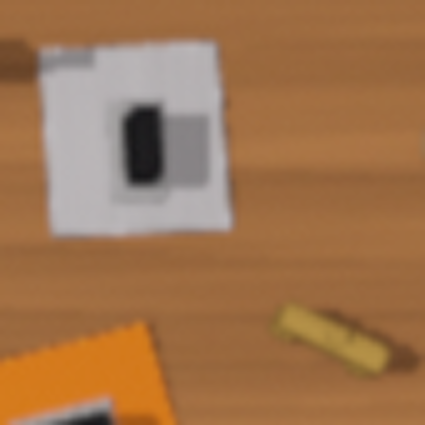

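```bash
cat > d.py <<'E'
import sys
from h import *
# python3 d.py x y z [yaw_deg [tilt_deg]] : tool-frame shift (units of 100mm) & turn (units of 30deg)
s=read_state();R=Ro.from_euler("xyz",s["tool_rot"]);a=list(map(float,sys.argv[1:]))
print("t",round(s["clock"],2),"p",s["eef_pos"].round(1),"rpy",np.degrees(s["tool_rot"]).round(1),"F",s["contact_force"].round(1),"w",round(s["grip_width"],3),"g",round(s["gripper_force"],1),"j6",s["joint_pos"][5].round(2))
if len(a)>2:
    print("shift",(R.inv().apply(np.array(a[:3])-s["eef_pos"])/100).round(3))
if len(a)>3:
    T=Ro.from_euler("z",a[3],degrees=True)*Ro.from_euler("y",a[4] if len(a)>4 else 0,degrees=True)*Ro.from_euler("x",np.pi)
    print("turn",np.degrees((R.inv()*T).as_rotvec()/30).round(3))
E
python3 -m inch '[0.8,-0.16,0.2,0,0,0,0.3, 0.8,-0.16,0.2,0,0,0,0.3, 0.8,-0.16,0.2,0,0,0,0.3]'
python3 -m inch '[0.8,-0.16,0.2,0,0,0,0.3, 0.8,-0.16,0.2,0,0,0,0.3, 0.8,-0.16,0.2,0,0,0,0.3]'
python3 -m inch '[0.8,-0.16,0.2,0,0,-0.5,0.3, 0.8,-0.16,0.2,0,0,-1,0.3, 0.8,-0.16,0.2,0,0,-1,0.3, 0.8,-0.16,0.2,0,0,-1,0.3, 0.8,-0.16,0.2,0,0,-1,0.3, 0.8,-0.16,0.2,0,0,-1,0.3]'
python3 d.py 450 -361.4 100 62
```

```text
clock: 0.55
eef_pos: [325.8, -458.8, 209.5]
tool_rot: [-3.137, -0.003, 0.471]
contact_force: [-0.4, 0.5, -0.4]
grip_width: 0.65
gripper_force: 0.0
clock: 0.8
eef_pos: [390.2, -408.4, 189.5]
tool_rot: [-3.138, -0.002, 0.472]
contact_force: [-1.1, -0.6, -0.5]
grip_width: 0.652
gripper_force: 0.0
clock: 1.3
eef_pos: [451.1, -363.2, 171.3]
tool_rot: [-3.141, 0.0, 0.988]
contact_force: [-0.4, -1.0, 0.3]
grip_width: 0.65
gripper_force: 0.0
t 1.3 p [ 451.1 -363.2  171.3] rpy [-180.     0.    56.6] F [-0.4 -1.   0.3] w 0.65 g 0.0 j6 1.34
shift [ 0.009 -0.018  0.713]
turn [-0.    0.   -0.18]
```

```bash
python3 -m inch '[0.009,-0.018,0.4,0,0,-0.18,0.3, 0.009,-0.018,0.75,0,0,-0.18,0.3, 0.009,-0.018,0.75,0,0,-0.18,0.3]'
cat > cast.py <<'E'
from h import *
for n in("top","scene"):
    c=C(n);hsv=cv2.cvtColor(c.im,cv2.COLOR_BGR2HSV);m=cv2.inRange(hsv,(17,100,70),(32,255,255))
    k,l,st,ce=cv2.connectedComponentsWithStats(m)
    for i in range(1,k):
        p=c.pl(*ce[i],20)
        if st[i,4]>25 and 350<p[0]<700 and abs(p[1])<500:
            v,u=np.nonzero(l==i);P=np.array([c.pl(a,b,20)[:2] for a,b in zip(u,v)],np.float32);e=np.linalg.eigh(np.cov(P.T))[1][:,1]
            print(n,st[i,4],p[:2].round(1),"yaw",np.degrees(np.arctan2(e[1],e[0])).round(0),np.array(cv2.minAreaRect(P)[1]).round(0))
E
python3 cast.py; python3 d.py 450 -361.4 5 62
```

```text
clock: 1.55
eef_pos: [446.3, -358.5, 90.2]
tool_rot: [-3.132, -0.003, 1.08]
contact_force: [-1.4, 1.1, -1.4]
grip_width: 0.651
gripper_force: 0.0
top 78 [486.7 246. ] yaw 168.0 [23. 35.]
top 86 [481.9 -19.6] yaw 180.0 [26. 32.]
top 113 [ 454.6 -352.4] yaw 68.0 [48. 21.]
top 150 [448.6 377. ] yaw 172.0 [22. 62.]
scene 94 [407.3 263.8] yaw 163.0 [22. 49.]
scene 115 [452.5 375.6] yaw 169.0 [21. 72.]
scene 107 [405.3 -11.9] yaw 172.0 [24. 46.]
scene 142 [ 450.9 -360.1] yaw 59.0 [72. 21.]
t 1.65 p [ 448.8 -361.    95.8] rpy [-1.798e+02 -1.000e-01  6.190e+01] F [-0.2 -0.   0.3] w 0.645 g 0.0 j6 1.24
shift [0.001 0.015 0.908]
turn [-0.006 -0.002 -0.003]
```

```bash
python3 -m inch '[0,0.015,0.35,0,0,0,0.3, 0,0.015,0.65,0,0,0,0.3, 0,0.015,0.85,0,0,0,0.3, 0,0.015,0.91,0,0,0,0.3, 0,0.015,0.91,0,0,0,0.1, 0,0.015,0.91,0,0,0,-1, 0,0.015,0.91,0,0,0,-1, 0,0.015,0.91,0,0,0,-1]' 50
python3 -m inch '[0,0,0,0,0,0,-1, 0,0,0,0,0,0,-1, 0,0,0,0,0,0,-1]'
python3 -m inch '[0,0,-0.3,0,0,0,-1, 0,0,-0.7,0,0,0,-1, 0,0,-1,0,0,0,-1]'
python3 -m inch '[0,0,-0.4,0,0,0,-1, 0,0,-0.8,0,0,0,-1, 0,0,-1,0,0,0,-1]'
python3 -m inch '[0,0,-0.4,0,0,0,-1, 0,0,-0.6,0,0,0,-1, 0,0,-0.6,0,0,0,-1]'
python3 d.py 559.5 105.5 265 90
```

```text
clock: 2.32
eef_pos: [452.7, -363.6, 7.9]
tool_rot: [3.138, 0.002, 1.083]
contact_force: [-0.0, 0.8, -0.1]
grip_width: 0.173
gripper_force: 48.9
clock: 2.57
eef_pos: [452.7, -363.6, 7.8]
tool_rot: [3.137, 0.002, 1.083]
contact_force: [-1.2, 0.3, 6.8]
grip_width: 0.173
gripper_force: 49.9
clock: 2.82
eef_pos: [451.7, -362.2, 108.1]
tool_rot: [3.14, 0.0, 1.084]
contact_force: [0.9, -1.2, -1.0]
grip_width: 0.171
gripper_force: 49.2
clock: 3.07
eef_pos: [452.8, -363.4, 211.8]
tool_rot: [3.134, 0.003, 1.084]
contact_force: [1.3, -0.1, -1.1]
grip_width: 0.175
gripper_force: 49.2
clock: 3.32
eef_pos: [453.2, -363.8, 272.3]
tool_rot: [3.131, 0.003, 1.084]
contact_force: [0.0, -1.0, -0.3]
grip_width: 0.178
gripper_force: 49.3
t 3.32 p [ 453.2 -363.8  272.3] rpy [179.4   0.2  62.1] F [ 0.  -1.  -0.3] w 0.178 g 49.3 j6 1.24
shift [ 4.644 -1.258  0.043]
turn [ 0.018  0.011 -0.93 ]
```

```bash
python3 -m inch '[0.4,-0.1,0,0,0,-0.24,-1, 0.8,-0.2,0,0,0,-0.47,-1, 0.9,-0.25,0,0,0,-0.7,-1, 0.9,-0.25,0,0,0,-0.93,-1]'
for i in 1 2; do python3 -m inch '[0.4,0.09,0,0,0,0,-1, 0.8,0.19,0,0,0,0,-1, 1,0.24,0,0,0,0,-1]' | grep eef; done
python3 -m inch '[0.4,0.09,0,0,0,0,-1, 0.8,0.19,0,0,0,0,-1, 1,0.24,0,0,0,0,-1, 1,0.24,0,0,0,0,-1]' | grep eef
python3 d.py 559.5 105.5 230 90
```

```text
clock: 3.65
eef_pos: [471.3, -267.2, 265.3]
tool_rot: [-3.141, -0.001, 1.58]
contact_force: [-0.1, -0.0, -1.2]
grip_width: 0.176
gripper_force: 49.2
eef_pos: [495.2, -167.4, 264.9]
eef_pos: [519.3, -67.0, 265.0]
eef_pos: [543.6, 33.3, 264.8]
t 4.48 p [543.6  33.3 264.8] rpy [-1.80e+02 -1.00e-01  9.03e+01] F [ 0.3 -0.3 -2.5] w 0.175 g 49.2 j6 1.48
shift [0.72  0.162 0.349]
turn [-0.    -0.003  0.01 ]
```

```bash
python3 -m inch '[0.36,0.08,0,0,0,0,-1, 0.72,0.162,0,0,0,0,-1, 0.72,0.162,0.2,0,0,0,-1, 0.72,0.162,0.5,0,0,0,-1, 0.72,0.162,0.75,0,0,0,-1, 0.72,0.162,0.75,0,0,0,-1]'
python3 -m inch '[0,0,0.2,0,0,0,-1, 0,0,0.35,0,0,0,-1, 0,0,0.4,0,0,0,-1, 0,0,0.4,0,0,0,-0.3, 0,0,0.4,0,0,0,-0.3, 0,0,0.4,0,0,0,-0.3]'
python3 -m inch '[0,0,-0.4,0,0,0,-0.3, 0,0,-0.8,0,0,0,-0.3, 0,0,-1,0,0,0,-0.3]'
python3 cast.py;python3 d.py 450 376.5 200 171
```

```text
clock: 4.98
eef_pos: [555.9, 100.7, 184.6]
tool_rot: [-3.132, 0.001, 1.571]
contact_force: [-0.3, -0.2, -2.3]
grip_width: 0.176
gripper_force: 49.2
clock: 5.48
eef_pos: [556.0, 100.7, 150.6]
tool_rot: [-3.135, 0.001, 1.57]
contact_force: [-8.8, 0.7, -0.2]
grip_width: 0.347
gripper_force: 0.0
clock: 5.73
eef_pos: [561.3, 100.9, 256.8]
tool_rot: [3.134, -0.0, 1.57]
contact_force: [1.9, -0.1, 1.1]
grip_width: 0.351
gripper_force: 0.0
top 89 [481.8 -19.7] yaw 177.0 [36. 27.]
top 148 [448.8 377.1] yaw 172.0 [22. 62.]
scene 100 [407.2 263.4] yaw 162.0 [22. 50.]
scene 111 [451.8 375.5] yaw 170.0 [21. 72.]
scene 104 [404.7 -11.3] yaw 174.0 [24. 46.]
scene 30 [504.7 111.6] yaw 87.0 [41.  7.]
t 5.83 p [562.9 100.9 257.7] rpy [179.3  -0.   90. ] F [1.1 0.2 0.4] w 0.348 g 0.0 j6 1.61
shift [ 2.755 -1.137  0.564]
turn [ 0.019  0.016 -2.701]
```

```bash
for i in 1 2; do python3 -m inch '[0.4,-0.16,0,0,0,0,0.3, 0.8,-0.32,0,0,0,0,0.3, 0.92,-0.38,0,0,0,0,0.3]' | grep eef; done
python3 -m inch '[0.4,-0.16,0.1,0,0,-0.24,0.3, 0.8,-0.32,0.3,0,0,-0.47,0.3, 0.92,-0.38,0.5,0,0,-0.7,0.3, 0.92,-0.38,0.5,0,0,-0.94,0.3, 0.92,-0.38,0.5,0,0,-0.94,0.3]' | grep eef
python3 -m inch '[0,0,0.2,0,0,-0.24,0.3, 0,0,0.3,0,0,-0.47,0.3, 0,0,0.3,0,0,-0.7,0.3, 0,0,0.3,0,0,-0.9,0.3, 0,0,0.3,0,0,-0.9,0.3]' | grep eef
python3 -m inch '[0,0,0.2,0,0,-0.24,0.3, 0,0,0.5,0,0,-0.47,0.3, 0,0,0.7,0,0,-0.7,0.3, 0,0,0.7,0,0,-0.87,0.3, 0,0,0.7,0,0,-0.87,0.3]' | grep eef
python3 cast.py;python3 d.py 450 376.3 6 171
```

```text
eef_pos: [520.6, 195.8, 251.8]
eef_pos: [482.2, 288.6, 251.5]
eef_pos: [444.4, 377.9, 199.6]
eef_pos: [447.0, 376.6, 171.6]
eef_pos: [445.9, 376.2, 99.8]
top 73 [487.1 245.2] yaw 163.0 [23. 33.]
top 80 [481.8 -20.3] yaw 176.0 [23. 35.]
top 60 [429.4 379.6] yaw -164.0 [21. 23.]
scene 82 [407.5 261.5] yaw 165.0 [18. 45.]
scene 106 [451.6 375.7] yaw 170.0 [20. 72.]
scene 86 [406.2 -13.9] yaw 174.0 [23. 42.]
t 7.68 p [447.  377.2 101.5] rpy [1.799e+02 1.000e-01 1.709e+02] F [1.  0.6 0.1] w 0.652 g 0.0 j6 0.72
shift [-0.029 -0.006  0.955]
turn [ 0.002  0.003 -0.003]
```

```bash
python3 -m inch '[-0.03,-0.006,0.35,0,0,0,0.3, -0.03,-0.006,0.65,0,0,0,0.3, -0.03,-0.006,0.85,0,0,0,0.3, -0.03,-0.006,0.955,0,0,0,0.3, -0.03,-0.006,0.955,0,0,0,0.1, -0.03,-0.006,0.955,0,0,0,-1, -0.03,-0.006,0.955,0,0,0,-1, -0.03,-0.006,0.955,0,0,0,-1]' 50
python3 -m inch '[0,0,0,0,0,0,-1, 0,0,0,0,0,0,-1, 0,0,0,0,0,0,-1]'
python3 -m inch '[0,0,-0.3,0,0,0,-1, 0,0,-0.7,0,0,0,-1, 0,0,-1,0,0,0,-1]'
python3 -m inch '[0,0,-0.4,0,0,0,-1, 0,0,-0.8,0,0,0,-1, 0,0,-1,0,0,0,-1]'
python3 -m inch '[0,0,-0.4,0,0,-0.1,-1, 0,0,-0.6,0,0,-0.3,-1, 0,0,-0.6,0,0,-0.3,-1]'
python3 d.py 559.5 105.5 265 180
```

```text
clock: 8.35
eef_pos: [450.4, 377.1, 7.0]
tool_rot: [3.139, 0.003, 2.989]
contact_force: [0.9, 0.3, -0.2]
grip_width: 0.174
gripper_force: 49.4
clock: 8.6
eef_pos: [450.3, 377.1, 7.0]
tool_rot: [3.139, 0.003, 2.989]
contact_force: [0.0, 0.4, 7.0]
grip_width: 0.177
gripper_force: 50.4
clock: 8.85
eef_pos: [448.6, 376.1, 107.0]
tool_rot: [3.141, 0.0, 2.989]
contact_force: [1.3, 0.6, -0.5]
grip_width: 0.172
gripper_force: 49.4
clock: 9.1
eef_pos: [450.0, 377.1, 210.7]
tool_rot: [3.137, 0.005, 2.989]
contact_force: [0.7, 1.0, -0.7]
grip_width: 0.175
gripper_force: 49.5
clock: 9.35
eef_pos: [450.6, 377.4, 271.2]
tool_rot: [3.136, 0.009, -3.133]
contact_force: [0.7, 1.1, -1.3]
grip_width: 0.176
gripper_force: 49.5
t 9.35 p [450.6 377.4 271.2] rpy [ 179.7    0.5 -179.5] F [ 0.7  1.1 -1.3] w 0.176 g 49.5 j6 0.55
shift [-1.066 -2.728  0.057]
turn [0.01  0.016 0.016]
```

```bash
for i in 1 2; do python3 -m inch '[-0.15,-0.38,0,0,0,0,-1, -0.3,-0.76,0,0,0,0,-1, -0.37,-0.93,0,0,0,0,-1]' | grep eef; done
python3 -m inch '[-0.15,-0.38,0,0,0,0,-1, -0.3,-0.76,0,0,0,0,-1, -0.33,-0.87,0,0,0,0,-1, -0.33,-0.87,0.3,0,0,0,-1, -0.33,-0.87,0.5,0,0,0,-1, -0.33,-0.87,0.5,0,0,0,-1]' | grep eef
python3 d.py 559.5 105.5 145 180
```

```text
eef_pos: [486.6, 280.4, 264.1]
eef_pos: [524.4, 186.8, 263.8]
eef_pos: [554.0, 103.0, 209.7]
t 10.35 p [554.  103.  209.7] rpy [-180.    -0.5 -179.9] F [-1.  -0.7 -1.7] w 0.172 g 49.5 j6 0.04
shift [-0.061  0.025  0.646]
turn [-0.001 -0.017  0.005]
```

```bash
python3 -m inch '[-0.04,0.025,0.2,0,0,0,-1, -0.04,0.025,0.4,0,0,0,-1, -0.04,0.025,0.62,0,0,0,-1, -0.04,0.025,0.62,0,0,0,-1, -0.04,0.025,0.62,0,0,0,-0.3, -0.04,0.025,0.62,0,0,0,-0.3, -0.04,0.025,0.62,0,0,0,-0.3]'
python3 -m inch '[0,0,-0.4,0,0,0,-0.3, 0,0,-0.8,0,0,0,-0.3, 0,0,-1,0,0,0,-0.3]'
python3 -m inch '[0,-0.4,0,0,0,0,0, 0,-0.8,0,0,0,0,0, 0,-1,0,0,0,0,0]'
python3 -m inch '[0,-0.4,0,0,0,0,0, 0,-0.8,0,0,0,0,0, 0,-1,0,0,0,0,0]'
python3 -m inch '[0,-0.4,0,0,0,0,0, 0,-0.8,0,0,0,0,0, 0,-0.8,0,0,0,0,0]'
python3 - <<'E'
from h import *
c=C("top");a=c.im[135:215,225:365];d=C("scene").im[160:240,300:440]
cv2.imwrite("pics/in.png",cv2.resize(np.vstack([a,d]),None,fx=3.7,fy=3.7,interpolation=cv2.INTER_CUBIC))
E
python3 cast.py; python3 d.py 563.5 -258.5 150 180
```

```text
clock: 10.93
eef_pos: [562.4, 106.5, 155.0]
tool_rot: [3.142, 0.003, -3.136]
contact_force: [-0.1, -0.6, -0.6]
grip_width: 0.348
gripper_force: 0.0
clock: 11.18
eef_pos: [562.7, 106.4, 259.0]
tool_rot: [3.141, 0.008, -3.137]
contact_force: [0.9, 0.2, 0.3]
grip_width: 0.347
gripper_force: 0.0
clock: 11.43
eef_pos: [562.7, 3.5, 255.7]
tool_rot: [-3.139, 0.005, -3.137]
contact_force: [0.2, -0.5, 0.7]
grip_width: 0.503
gripper_force: 0.0
clock: 11.68
eef_pos: [562.7, -97.7, 254.9]
tool_rot: [-3.139, 0.003, -3.139]
contact_force: [0.1, -0.8, -0.1]
grip_width: 0.503
gripper_force: 0.0
clock: 11.93
eef_pos: [563.1, -180.7, 254.3]
tool_rot: [-3.137, 0.003, 3.14]
contact_force: [0.4, -0.6, 1.0]
grip_width: 0.497
gripper_force: 0.0
top 127 [576.  114.7] yaw 175.0 [29. 60.]
top 88 [481.9 -19.5] yaw 174.0 [36. 26.]
top 78 [487.1 245.8] yaw 164.0 [24. 35.]
scene 97 [407.2 263.7] yaw 163.0 [22. 50.]
scene 107 [404.4 -11.6] yaw 176.0 [24. 46.]
scene 31 [504.5 112.2] yaw 90.0 [ 9. 41.]
t 12.13 p [ 562.7 -173.5  253.9] rpy [-1.800e+02  1.000e-01 -1.797e+02] F [-0.1  0.6 -0.2] w 0.498 g 0.0 j6 -0.44
shift [-0.002 -0.85   1.04 ]
turn [-0.001  0.003  0.009]
```

View pics/in.png

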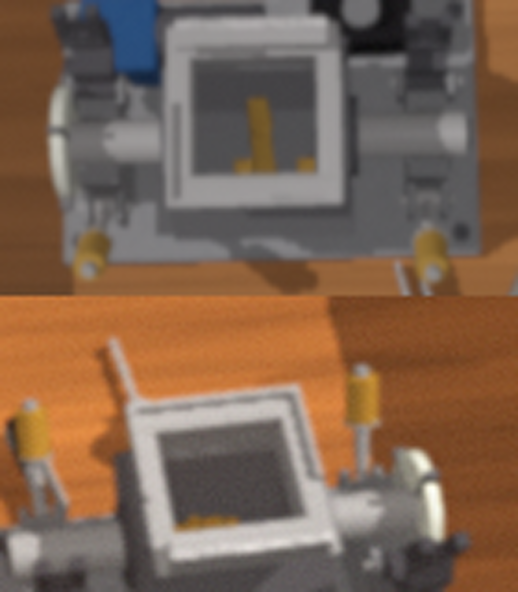

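Both castings lie inside the barrel (top half: bars at (258,135) and (275,165)). Now the cover.

```bash
python3 -m inch '[0,-0.4,0.2,0,0,0,0, 0,-0.84,0.5,0,0,-0.02,0, 0,-0.84,0.8,0,0,-0.04,0, 0,-0.84,1,0,0,-0.04,0, 0,-0.84,1,0,0,-0.04,0]' |grep eef
python3 -m inch '[0,0,0.3,0,0,0,0, 0,0,0.6,0,0,0,0, 0,0,0.8,0,0,0,0, 0,0,0.8,0,0,0,0]' |grep eef
python3 - <<'E'
from h import *
for n in("top","scene"):
    c=C(n);hsv=cv2.cvtColor(c.im,cv2.COLOR_BGR2HSV);m=cv2.inRange(hsv,(0,0,130),(180,70,255));w=np.zeros_like(m)
    if n=="top": w[145:200,395:450]=1
    else: w[230:290,200:255]=1
    P=np.array([c.pl(*p,5)[:2] for p in cv2.convexHull(max(cv2.findContours(m*w,0,2)[0],key=cv2.contourArea))[:,0].astype(float)],np.float32)
    print(n,cv2.minAreaRect(P))
E
python3 d.py 563.5 -258.7 10.5 181.3
```

```text
eef_pos: [560.4, -255.4, 147.9]
eef_pos: [561.4, -254.7, 70.3]
top ((572.6026000976562, -277.0392150878906), (124.72518157958984, 166.6050262451172), 86.85498046875)
scene ((571.8522338867188, -259.4281005859375), (114.2945785522461, 105.48150634765625), 1.4128297567367554)
t 12.98 p [ 563.6 -256.6   74.3] rpy [-180.     0.  -178.4] F [0.1 1.  1. ] w 0.502 g 0.0 j6 -0.58
shift [ 0.002 -0.021  0.638]
turn [-0.     0.001  0.01 ]
```

```bash
python3 -m inch '[0,-0.021,0.3,0,0,0,0, 0,-0.021,0.55,0,0,0,0, 0,-0.021,0.63,0,0,0,0, 0,-0.021,0.63,0,0,0,-0.3, 0,-0.021,0.63,0,0,0,-1, 0,-0.021,0.63,0,0,0,-1, 0,-0.021,0.63,0,0,0,-1]' 100
python3 -m inch '[0,0,0,0,0,0,-1, 0,0,0,0,0,0,-1, 0,0,0,0,0,0,-1]'
python3 d.py
python3 -m inch '[0,0,-0.2,0,0,0,-1, 0,0,-0.6,0,0,0,-1, 0,0,-1,0,0,0,-1]'
python3 -m inch '[0,0,-0.4,0,0,0.01,-1, 0,0,-0.8,0,0,0.03,-1, 0,0,-1,0,0,0.06,-1]'
python3 -m inch '[0,0,-0.4,0,0,0,-1, 0,0,-0.75,0,0,0,-1, 0,0,-0.75,0,0,0,-1]'
python3 - <<'E'
from h import *
c=C("top");s=C("scene");cv2.imwrite("pics/cov.png",np.vstack([c.im[100:300,300:640],s.im[100:300,100:440]]))
E
python3 d.py 551.5 105.5 285 180
```

```text
clock: 13.57
eef_pos: [564.4, -260.5, 12.1]
tool_rot: [-3.14, 0.003, -3.115]
contact_force: [0.1, 1.7, 3.5]
grip_width: 0.191
gripper_force: 98.7
clock: 13.82
eef_pos: [564.4, -260.5, 12.1]
tool_rot: [-3.14, 0.003, -3.115]
contact_force: [-1.0, 1.0, 7.4]
grip_width: 0.194
gripper_force: 99.0
t 13.82 p [ 564.4 -260.5   12.1] rpy [-179.9    0.2 -178.5] F [-1.   1.   7.4] w 0.194 g 99.0 j6 -0.59
clock: 14.07
eef_pos: [561.2, -259.0, 109.3]
tool_rot: [3.139, -0.004, -3.116]
contact_force: [1.1, 0.1, -2.7]
grip_width: 0.2
gripper_force: 98.0
clock: 14.32
eef_pos: [564.3, -260.9, 216.0]
tool_rot: [-3.137, 0.006, 3.136]
contact_force: [1.3, 0.6, -2.4]
grip_width: 0.188
gripper_force: 98.3
clock: 14.57
eef_pos: [565.0, -261.3, 293.6]
tool_rot: [-3.135, 0.011, 3.136]
contact_force: [0.7, 0.3, -0.8]
grip_width: 0.191
gripper_force: 98.4
t 14.67 p [ 563.7 -260.5  287. ] rpy [-179.9    0.2  179.7] F [ 1.3  0.7 -3.3] w 0.194 g 98.4 j6 -0.56
shift [0.143 3.659 0.01 ]
turn [-0.005  0.007 -0.011]
```

View pics/cov.png

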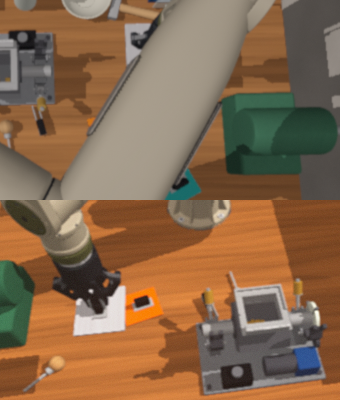

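The scene half shows the cover held under the gripper at (95,310), away from the machine.

```bash
for i in 1 2 3; do python3 -m inch '[0.04,0.35,0,0,0,0,-1, 0.08,0.7,0,0,0,0,-1, 0.08,0.98,0,0,0,0,-1]' |grep eef; done
python3 -m inch '[0.04,0.35,0.1,0,0.1,0,-1, 0.08,0.7,0.1,0,0.3,0,-1, 0.08,0.72,0.1,0,0.5,0,-1, 0.08,0.72,0.1,0,0.533,0,-1, 0.08,0.72,0.1,0,0.533,0,-1]' 
python3 d.py 532.3 105.5 217 180 16
```

```text
eef_pos: [553.5, -160.0, 282.3]
eef_pos: [545.8, -61.3, 282.6]
eef_pos: [538.3, 36.6, 282.6]
clock: 15.83
eef_pos: [533.4, 106.3, 270.1]
tool_rot: [-3.141, -0.286, 3.137]
contact_force: [0.1, 0.1, -3.8]
grip_width: 0.193
gripper_force: 98.8
t 15.83 p [533.4 106.3 270.1] rpy [-179.9  -16.4  179.7] F [ 0.1  0.1 -3.8] w 0.193 g 98.8 j6 0.05
shift [-0.139 -0.008  0.512]
turn [-0.002 -1.08  -0.009]
```

```bash
python3 -m inch '[-0.05,-0.008,0.2,0,0,0,-1, -0.1,-0.008,0.38,0,0,0,-1, -0.139,-0.008,0.512,0,0,-0.009,-1, -0.139,-0.008,0.512,0,0,-0.009,-1]'
python3 - <<'E'
from h import *
s=C("scene");t=C("top");s.crop("pics/stage.png",295,150,435,240,5)
E
python3 d.py 557.3 105.5 212.5 180 -16
```

```text
clock: 16.17
eef_pos: [530.6, 104.2, 219.7]
tool_rot: [3.141, -0.28, 3.139]
contact_force: [-0.1, -0.6, -3.4]
grip_width: 0.192
gripper_force: 98.8
t 16.27 p [531.5 104.5 222.7] rpy [179.9 -15.9 179.9] F [ 0.2  0.4 -2.4] w 0.192 g 98.8 j6 0.04
shift [-0.276  0.01   0.027]
turn [ 0.003  0.003 -0.004]
```

View pics/stage.png

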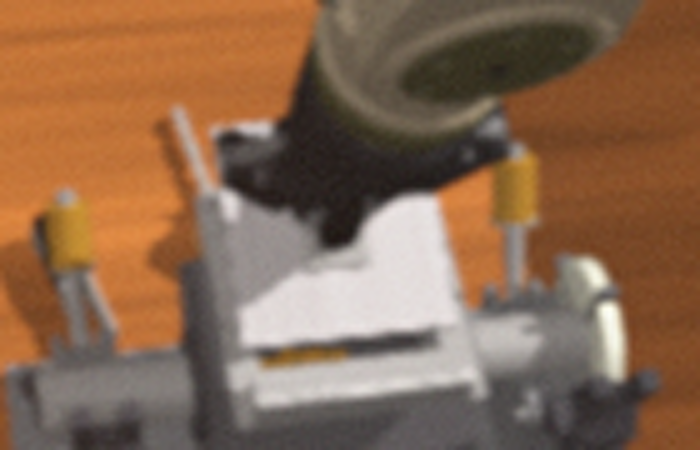

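Lip edge visible from about (242,348) to (442,331) in the crop; ledge just below it, with the casting visible in the remaining gap.

Run:
```python
from h import *
s=C("scene")
for z,pts in((197,[(241,348),(441,331)]),(199,[(248,384),(470,363)]),(187,[(200,190),(440,195)])):
    P=[s.pl(295+(u+.5)/5-.5,150+(v+.5)/5-.5,z).round(1) for u,v in pts];print(P,(P[0]+P[1])/2)
```

```text
[array([589.8,  51.8, 197. ]), array([593.1, 147.9, 197. ])] [591.45  99.85 197.  ]
[array([610.2,  51.6, 199. ]), array([612.8, 157.1, 199. ])] [611.5  104.35 199.  ]
[array([491.9,  47.9, 187. ]), array([510.5, 167.6, 187. ])] [501.2  107.75 187.  ]
```

```bash
python3 -m inch '[-0.025,0.01,0.087,0,0,0,-1, -0.025,0.01,0.087,0,0,0,-1, -0.08,0.01,0.07,0,0,0,-1, -0.121,0.01,0.059,0,0,0,-1, -0.121,0.01,0.059,0,0,0,-1, -0.121,0.01,0.059,0,0,0,-1]' 
python3 d.py 557.3 105.5 212.5 180 -16
```

```text
clock: 16.82
eef_pos: [542.8, 106.5, 212.6]
tool_rot: [3.14, -0.279, 3.141]
contact_force: [0.4, 0.5, -2.9]
grip_width: 0.185
gripper_force: 98.8
t 16.82 p [542.8 106.5 212.6] rpy [179.9 -16.  180. ] F [ 0.4  0.5 -2.9] w 0.185 g 98.8 j6 0.04
shift [-0.14  -0.01  -0.039]
turn [ 0.003  0.001 -0.001]
```

```bash
python3 -m inch '[-0.03,-0.01,-0.01,0,0,0,-1, -0.06,-0.01,-0.018,0,0,0,-1, -0.1,-0.01,-0.028,0,0,0,-1, -0.13,-0.01,-0.036,0,0,0,-1, -0.13,-0.01,-0.036,0,0,0,-1, -0.13,-0.01,-0.036,0,0,0,-1]' 
python3 d.py 559 105.5 212.5 180 -16
```

```text
clock: 17.32
eef_pos: [555.9, 105.4, 212.4]
tool_rot: [3.14, -0.279, 3.141]
contact_force: [0.1, -0.1, -2.3]
grip_width: 0.194
gripper_force: 98.8
t 17.32 p [555.9 105.4 212.4] rpy [179.9 -16.  180. ] F [ 0.1 -0.1 -2.3] w 0.194 g 98.8 j6 0.04
shift [-0.03   0.001 -0.01 ]
turn [ 0.003 -0.    -0.001]
```

```bash
python3 -m inch '[-0.014,0,-0.004,0,0,0,-1, -0.014,0,-0.004,0,0,0,-1, -0.008,0,0.04,0,-0.13,0,-1, -0.004,0,0.086,0,-0.267,0,-1, -0.004,0,0.133,0,-0.4,0,-1, -0.004,0,0.133,0,-0.4,0,-1, -0.004,0,0.133,0,-0.4,0,-1]' 
python3 d.py 551.7 105.5 194.5 180 0
```

```text
clock: 17.9
eef_pos: [550.8, 105.6, 200.4]
tool_rot: [3.14, -0.071, 3.141]
contact_force: [-0.4, 0.0, -1.7]
grip_width: 0.192
gripper_force: 98.8
t 17.9 p [550.8 105.6 200.4] rpy [179.9  -4.1 180. ] F [-0.4  0.  -1.7] w 0.192 g 98.8 j6 0.04
shift [-0.013 -0.001  0.058]
turn [ 0.002 -0.136 -0.001]
```

```bash
python3 -m inch '[-0.02,0,0.01,0,-0.04,0,-1, -0.02,0,0.03,0,-0.09,0,-1, -0.018,0,0.05,0,-0.136,0,-1, -0.018,0,0.058,0,-0.136,0,-1, -0.018,0,0.058,0,-0.136,0,-1, -0.018,0,0.058,0,-0.136,0,-1]' 
python3 d.py 552 105.5 194.1 180 0
```

```text
clock: 18.4
eef_pos: [553.3, 105.4, 194.4]
tool_rot: [3.14, -0.002, 3.141]
contact_force: [-6.5, 0.1, 2.2]
grip_width: 0.192
gripper_force: 99.5
t 18.4 p [553.3 105.4 194.4] rpy [ 1.799e+02 -1.000e-01  1.800e+02] F [-6.5  0.1  2.2] w 0.192 g 99.5 j6 0.05
shift [0.013 0.001 0.003]
turn [ 0.002 -0.004 -0.001]
```

```bash
python3 -m inch '[0.01,0,0.006,0,0,0,-1, 0.01,0,0.006,0,0,0,-1, 0.01,0,0.006,0,0,0,-0.4, 0.01,0,0.006,0,0,0,-0.1, 0.01,0,0.006,0,0,0,0, 0.01,0,0.006,0,0,0,0]' 20
python3 d.py
python3 -m inch '[0,0,-0.2,0,0,0,0, 0,0,-0.6,0,0,0,-0.5, 0,0,-0.9,0,0,0,-1]' 
python3 -m inch '[0,-0.4,0,0,0,0,-1, 0,-0.8,0,0,0,0,-1, 0,-1,0,0,0,0,-1, 0,-1,0,0,0,0,-1]'
python3 - <<'E'
from h import *
c=C("top");s=C("scene")
cv2.imwrite("pics/seat.png",cv2.resize(np.vstack([c.im[125:215,235:365],s.im[155:245,300:430]]),None,fx=3.3,fy=3.3,interpolation=cv2.INTER_CUBIC))
E
python3 d.py
```

```text
clock: 18.9
eef_pos: [553.7, 105.4, 193.4]
tool_rot: [3.14, 0.002, 3.14]
contact_force: [-0.3, -1.3, -0.3]
grip_width: 0.501
gripper_force: 0.0
t 18.9 p [553.7 105.4 193.4] rpy [1.799e+02 1.000e-01 1.799e+02] F [-0.3 -1.3 -0.3] w 0.501 g 0.0 j6 0.05
clock: 19.15
eef_pos: [552.5, 105.3, 284.6]
tool_rot: [3.14, 0.001, 3.141]
contact_force: [1.2, 0.7, 1.2]
grip_width: 0.228
gripper_force: 0.0
clock: 19.48
eef_pos: [553.1, 1.7, 283.4]
tool_rot: [-3.141, 0.003, 3.136]
contact_force: [0.4, -0.7, -0.3]
grip_width: -0.0
gripper_force: 0.0
t 19.58 p [552.8   4.7 283.1] rpy [1.799e+02 1.000e-01 1.798e+02] F [ 0.5  0.6 -1.2] w 0.001 g 0.0 j6 -0.13
```

View pics/seat.png

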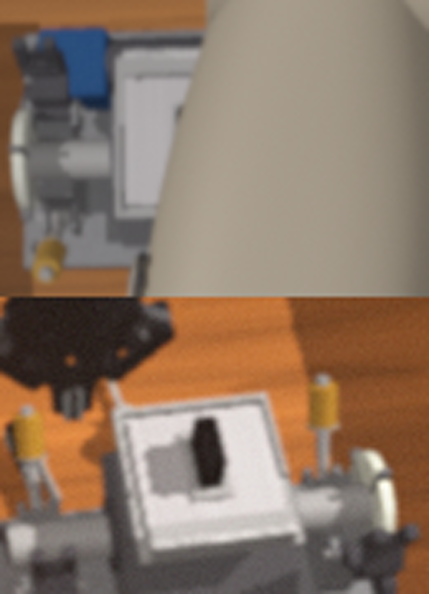

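The cover lies flat inside the rim, lip under the ledge (scene half, plate (120,405)-(300,545)). Now the right cap: approach from behind with shut fingers.

```bash
python3 -m inch '[-0.4,-0.05,0,0,0,0,-1, -0.8,-0.1,0,0,0,0,-1, -1,-0.2,0,0,0,0,-1]' |grep eef
python3 -m inch '[-0.25,0,0.1,0,0,0,-1, -0.25,0,0.4,0,0,0,-1, -0.25,0,0.7,0,0,0,-1, -0.25,0,0.9,0,0,0,-1, -0.25,0,0.9,0,0,0,-1]'
python3 d.py 640 -16.5 173 180
```

```text
eef_pos: [655.2, -12.8, 282.2]
clock: 20.25
eef_pos: [675.0, -12.5, 187.1]
tool_rot: [3.139, -0.008, -3.141]
contact_force: [-1.3, 0.1, -1.5]
grip_width: 0.003
gripper_force: 0.0
t 20.25 p [675.  -12.5 187.1] rpy [ 179.8   -0.5 -179.9] F [-1.3  0.1 -1.5] w 0.003 g 0.0 j6 -0.14
shift [ 0.349 -0.04   0.144]
turn [ 0.006 -0.015  0.002]
```

```bash
python3 -m inch '[0.1,-0.04,0.12,0,0,0,-1, 0.25,-0.04,0.12,0,0,0,-1, 0.4,-0.04,0.12,0,0,0,-1, 0.55,-0.04,0.12,0,0,0,-1, 0.7,-0.04,0.12,0,0,0,-1, 0.7,-0.04,0.12,0,0,0,-1]'
python3 d.py 579.5 -16.5 178 180
```

```text
clock: 20.75
eef_pos: [606.5, -17.4, 183.6]
tool_rot: [3.141, 0.003, -3.141]
contact_force: [0.7, -0.2, -0.6]
grip_width: 0.002
gripper_force: 0.0
t 20.75 p [606.5 -17.4 183.6] rpy [ 179.9    0.2 -180. ] F [ 0.7 -0.2 -0.6] w 0.002 g 0.0 j6 -0.16
shift [0.271 0.009 0.055]
turn [0.002 0.006 0.   ]
```

```bash
python3 -m inch '[0.14,0.009,0.05,0,0,0,-1, 0.27,0.009,0.07,0,0,0,-1, 0.38,0.009,0.1,0,0,0,-1, 0.48,0.009,0.15,0,0,0,-1, 0.48,0.009,0.15,0,0,0,-1, 0.48,0.009,0.15,0,0,0,-1]'
python3 d.py 539.5 -16.5 150 180
python3 - <<'E'
from h import *
s=C("scene");s.crop("pics/cap.png",290,150,430,250,4)
E
```

```text
clock: 21.25
eef_pos: [560.5, -17.2, 167.0]
tool_rot: [3.14, 0.003, 3.141]
contact_force: [1.6, 0.7, 0.7]
grip_width: -0.001
gripper_force: 0.0
t 21.25 p [560.5 -17.2 167. ] rpy [179.9   0.2 180. ] F [1.6 0.7 0.7] w -0.001 g 0.0 j6 -0.17
shift [0.21  0.006 0.17 ]
turn [ 0.002  0.005 -0.001]
```

View pics/cap.png

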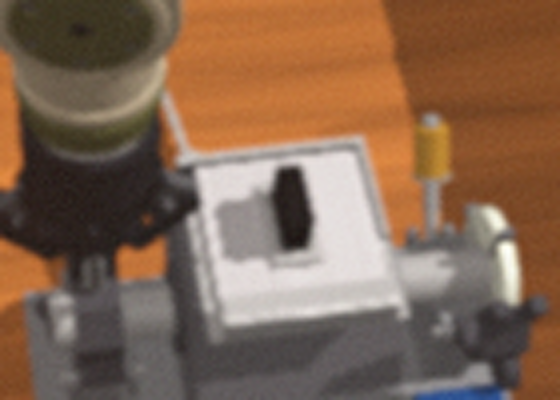

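The right cap follows the fingers (contact at (95,270)). Carry on down.

```bash
python3 -m inch '[0.1,0.006,0.08,0,0,0,-1, 0.2,0.006,0.17,0,0,0,-1, 0.3,0.006,0.28,0,0,0,-1, 0.39,0.006,0.38,0,0,0,-1, 0.45,0.006,0.48,0,0,0,-1, 0.45,0.006,0.5,0,0,0,-1, 0.45,0.006,0.5,0,0,0,-1]'
python3 d.py 515.5 -16.5 116 180
```

```text
clock: 21.88
eef_pos: [514.9, -17.1, 115.8]
tool_rot: [3.141, 0.0, 3.14]
contact_force: [-1.4, -1.2, 0.0]
grip_width: -0.003
gripper_force: 0.9
t 21.88 p [514.9 -17.1 115.8] rpy [180.    0.  179.9] F [-1.4 -1.2  0. ] w -0.003 g 0.9 j6 -0.19
shift [-0.006  0.006 -0.002]
turn [ 0.001  0.001 -0.002]
```

```bash
python3 -m inch '[0,0,0.02,0,0,0,-1, 0,0,0.04,0,0,0,-1, 0,0,0.04,0,0,0,-1]'
python3 -m inch '[0,0,-0.3,0,0,0,-1, 0,0,-0.7,0,0,0,-1, 0,0,-1,0,0,0,-1, 0,0,-1,0,0,0,-1]'
python3 -m inch '[0.4,0,0,0,0,0,-1, 0.8,0,0,0,0,0,-1, 0.8,0,0,0,0,0,-1]'
python3 - <<'E'
from h import *
s=C("scene");c=C("top")
cv2.imwrite("pics/cap2.png",cv2.resize(np.hstack([s.im[185:255,290:360],c.im[135:205,305:375]]),None,fx=5,fy=5,interpolation=cv2.INTER_CUBIC))
E
python3 d.py
```

```text
clock: 22.13
eef_pos: [515.9, -17.1, 112.2]
tool_rot: [3.141, 0.003, 3.141]
contact_force: [0.8, -3.0, -1.8]
grip_width: -0.001
gripper_force: 1.0
clock: 22.47
eef_pos: [518.5, -17.2, 218.9]
tool_rot: [3.141, 0.013, 3.141]
contact_force: [1.5, 0.2, -0.0]
grip_width: 0.003
gripper_force: 0.0
clock: 22.72
eef_pos: [426.4, -15.0, 210.1]
tool_rot: [3.138, -0.008, 3.141]
contact_force: [-0.8, 0.5, -0.5]
grip_width: -0.003
gripper_force: 0.0
t 22.82 p [433.6 -16.4 212. ] rpy [1.799e+02 1.000e-01 1.799e+02] F [ 0.  -0.4  0.4] w 0.002 g 0.0 j6 -0.22
```

View pics/cap2.png

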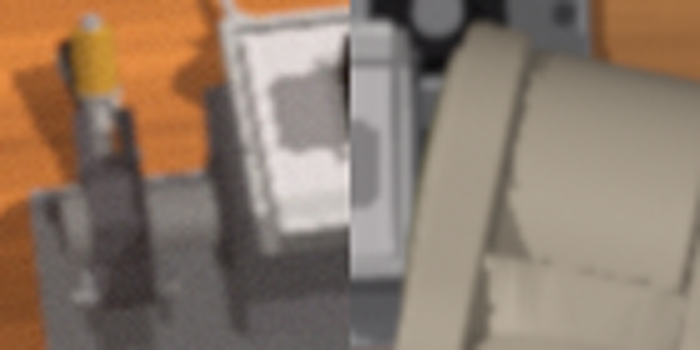

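The cap is down over the tube, but the shut fingers evidently dipped into the fork slot; press again with the fingers spread onto the two prongs.

```bash
python3 -m inch '[-0.4,0,0,0,0,0,-0.62, -0.82,0,0,0,0,0,-0.62, -0.82,0,0.3,0,0,0,-0.62, -0.82,0,0.6,0,0,0,-0.62, -0.82,0,0.8,0,0,0,-0.62, -0.82,0,0.8,0,0,0,-0.62]'
python3 d.py 515.5 -16.8 117 180
```

```text
clock: 23.32
eef_pos: [515.6, -16.3, 127.6]
tool_rot: [3.139, -0.005, 3.141]
contact_force: [-1.1, 1.0, -0.3]
grip_width: 0.192
gripper_force: 0.0
t 23.32 p [515.6 -16.3 127.6] rpy [179.8  -0.3 180. ] F [-1.1  1.  -0.3] w 0.192 g 0.0 j6 -0.19
shift [ 0.    -0.006  0.106]
turn [ 0.006 -0.009 -0.001]
```

```bash
python3 -m inch '[0,-0.005,0.05,0,0,0,-0.62, 0,-0.005,0.08,0,0,0,-0.62, 0,-0.005,0.1,0,0,0,-0.62, 0,-0.005,0.12,0,0,0,-0.62, 0,-0.005,0.12,0,0,0,-0.62]'
python3 -m inch '[0,0,0.02,0,0,0,-0.62, 0,0,0.03,0,0,0,-0.62, 0,0,0.03,0,0,0,-0.62]'
```

```text
clock: 23.73
eef_pos: [517.5, -17.5, 120.8]
tool_rot: [3.141, 0.004, 3.141]
contact_force: [0.7, -0.4, -0.0]
grip_width: 0.19
gripper_force: 0.1
clock: 23.98
eef_pos: [517.1, -17.5, 117.3]
tool_rot: [3.141, 0.003, 3.141]
contact_force: [0.2, -0.5, 0.7]
grip_width: 0.191
gripper_force: 0.2
```

```bash
for i in 1 2; do python3 -m inch '[0,0,0.01,0,0,0,-0.62, 0,0,0.025,0,0,0,-0.62, 0,0,0.025,0,0,0,-0.62, 0,0,0.025,0,0,0,-0.62]' | grep -E "eef|contact|grip"; done
```

```text
eef_pos: [517.2, -17.5, 116.8]
contact_force: [-5.8, 0.5, 15.8]
grip_width: 0.187
gripper_force: 7.8
eef_pos: [517.2, -17.6, 116.3]
contact_force: [-10.4, 1.1, 29.8]
grip_width: 0.192
gripper_force: 15.1
```

```bash
python3 -m inch '[0,0,-0.3,0,0,0,-0.62, 0,0,-0.7,0,0,0,-1, 0.4,0,-0.8,0,0,0,-1, 0.8,0,-0.8,0,0,0,-1, 1,0,-0.8,0,0,0,-1, 1,0,-0.8,0,0,0,-1]' | grep eef
python3 -m inch '[0.05,0.01,0.3,0,0,0,-1, 0.05,0.01,0.6,0,0,0,-1, 0.05,0.01,0.75,0,0,0,-1, 0.05,0.01,0.75,0,0,0,-1, 0.05,0.01,0.75,0,0,0,-1]'
python3 d.py 494.5 -16.8 138 180
```

```text
eef_pos: [412.3, -16.7, 192.0]
clock: 25.57
eef_pos: [411.6, -16.2, 116.4]
tool_rot: [3.14, -0.0, 3.141]
contact_force: [-0.5, -0.3, 0.7]
grip_width: 0.003
gripper_force: 0.0
t 25.57 p [411.6 -16.2 116.4] rpy [179.9  -0.  179.9] F [-0.5 -0.3  0.7] w 0.003 g 0.0 j6 -0.24
shift [-0.829 -0.005 -0.216]
turn [ 0.003 -0.    -0.002]
```

```bash
python3 -m inch '[-0.2,-0.005,-0.03,0,0,0,-1, -0.35,-0.005,-0.1,0,0,0,-1, -0.5,-0.005,-0.2,0,0,0,-1, -0.62,-0.005,-0.24,0,0,0,-1, -0.72,-0.005,-0.24,0,0,0,-1, -0.72,-0.005,-0.24,0,0,0,-1]'
python3 -m inch '[-0.04,0,0,0,0,0,-1, -0.08,0,0,0,0,0,-1, -0.1,0,0,0,0,0,-1, -0.1,0,0,0,0,0,-1]'
python3 d.py 494.5 -16.8 138 180
```

```text
clock: 26.07
eef_pos: [487.0, -17.4, 142.4]
tool_rot: [3.141, 0.006, 3.141]
contact_force: [0.9, 0.6, -0.1]
grip_width: 0.002
gripper_force: 0.0
clock: 26.4
eef_pos: [493.7, -16.9, 140.8]
tool_rot: [3.14, 0.001, 3.141]
contact_force: [0.3, -0.0, 0.5]
grip_width: 0.002
gripper_force: 0.0
t 26.4 p [493.7 -16.9 140.8] rpy [1.799e+02 1.000e-01 1.799e+02] F [ 0.3 -0.   0.5] w 0.002 g 0.0 j6 -0.2
shift [-0.008  0.001  0.028]
turn [ 0.003  0.002 -0.002]
```

```bash
for i in 1 2; do python3 -m inch '[-0.01,0,0,0,0,0,-1, -0.025,0,0,0,0,0,-1, -0.025,0,0,0,0,0,-1, -0.025,0,0,0,0,0,-1]'| grep -E "eef|contact"; done
python3 - <<'E'
from h import *
s=C("scene");c=C("top")
cv2.imwrite("pics/bolt.png",cv2.resize(s.im[150:250,280:380],None,fx=5,fy=5,interpolation=cv2.INTER_CUBIC))
E
```

```text
eef_pos: [495.9, -16.8, 140.9]
contact_force: [-2.0, 0.6, 1.2]
eef_pos: [496.2, -16.8, 140.8]
contact_force: [-9.5, -0.3, 6.7]
```

View pics/bolt.png

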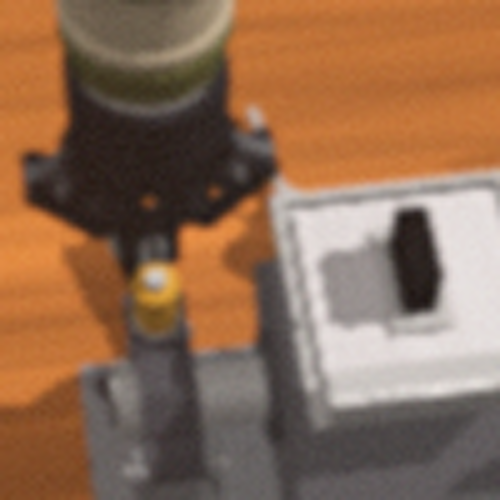

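Right bolt stands upright in the slot (nut at (155,300), fingers behind it at the stop). Now to the left cap.

```bash
python3 -m inch '[0.1,0,0,0,0,0,-1, 0.2,0,-0.2,0,0,0,-1, 0.2,0,-0.6,0,0,0,-1, 0.2,0,-1,0,0,0,-1]' | grep eef
python3 -m inch '[0,0,-0.4,0,0,0,-1, -0.4,0.3,-0.4,0,0,0,-1, -0.7,0.6,-0.4,0,0,0,-1, -1,0.9,-0.4,0,0,0,-1]' | grep eef
python3 -m inch '[-0.3,0.3,0,0,0,0,-1, -0.6,0.6,0,0,0,0,-1, -0.9,0.9,0,0,0,0,-1, -1,1,0,0,0,0,-1]' | grep eef
python3 d.py 677 227.3 283 180
```

```text
eef_pos: [476.8, -16.6, 240.7]
eef_pos: [573.8, 66.4, 283.1]
eef_pos: [674.5, 169.8, 279.5]
t 28.17 p [674.5 169.8 279.5] rpy [ 1.798e+02  1.000e-01 -1.799e+02] F [-1.3  0.1 -0.8] w -0.001 g 0.0 j6 0.13
shift [-0.027  0.575 -0.033]
turn [0.005 0.005 0.004]
```

```bash
python3 -m inch '[-0.02,0.3,0,0,0,0,-0.62, -0.03,0.575,0,0,0,0,-0.62, -0.03,0.575,0.3,0,0,0,-0.62, -0.03,0.575,0.6,0,0,0,-0.62, -0.03,0.575,0.95,0,0,0,-0.62, -0.03,0.575,0.98,0,0,0,-0.62, -0.03,0.575,0.98,0,0,0,-0.62]'
python3 d.py 606 227.3 180 180
```

```text
clock: 28.75
eef_pos: [673.1, 223.1, 180.7]
tool_rot: [3.141, -0.004, 3.141]
contact_force: [0.4, 0.0, 0.3]
grip_width: 0.19
gripper_force: 0.0
t 28.75 p [673.1 223.1 180.7] rpy [180.   -0.2 180. ] F [0.4 0.  0.3] w 0.19 g 0.0 j6 0.21
shift [0.671 0.041 0.01 ]
turn [ 0.    -0.008 -0.002]
```

```bash
python3 -m inch '[0.1,0.04,0,0,0,0,-0.62, 0.25,0.04,0,0,0,0,-0.62, 0.4,0.04,0,0,0,0,-0.62, 0.55,0.04,0,0,0,0,-0.62, 0.67,0.04,0,0,0,0,-0.62, 0.67,0.04,0,0,0,0,-0.62]'
python3 -m inch '[0.14,0,0.05,0,0,0,-0.62, 0.27,0,0.07,0,0,0,-0.62, 0.38,0,0.1,0,0,0,-0.62, 0.46,0,0.14,0,0,0,-0.62, 0.46,0,0.14,0,0,0,-0.62, 0.46,0,0.14,0,0,0,-0.62]'
python3 d.py 517.5 227.3 118 180
```

```text
clock: 29.25
eef_pos: [608.5, 228.0, 188.0]
tool_rot: [3.139, 0.007, 3.141]
contact_force: [-0.3, 0.8, 1.2]
grip_width: 0.189
gripper_force: 0.0
clock: 29.75
eef_pos: [563.5, 227.8, 171.2]
tool_rot: [3.14, 0.004, 3.14]
contact_force: [1.0, -1.4, 0.5]
grip_width: 0.193
gripper_force: 0.0
t 29.75 p [563.5 227.8 171.2] rpy [179.9   0.3 179.9] F [ 1.  -1.4  0.5] w 0.193 g 0.0 j6 0.25
shift [ 0.462 -0.006  0.53 ]
turn [ 0.004  0.009 -0.002]
```

```bash
python3 -m inch '[0.1,0,0.09,0,0,0,-0.62, 0.2,0,0.19,0,0,0,-0.62, 0.31,0,0.3,0,0,0,-0.62, 0.4,0,0.4,0,0,0,-0.62, 0.46,0,0.5,0,0,0,-0.62, 0.46,0,0.52,0,0,0,-0.62, 0.46,0,0.52,0,0,0,-0.62]'
for i in 1 2; do python3 -m inch '[0,0,0.01,0,0,0,-0.62, 0,0,0.025,0,0,0,-0.62, 0,0,0.025,0,0,0,-0.62, 0,0,0.025,0,0,0,-0.62]' | grep -E "eef|contact|grip"; done
```

```text
clock: 30.33
eef_pos: [516.5, 227.8, 117.8]
tool_rot: [3.14, 0.001, 3.141]
contact_force: [-0.7, 0.9, -0.3]
grip_width: 0.189
gripper_force: 0.0
eef_pos: [517.8, 228.0, 117.0]
contact_force: [-1.7, -0.1, 8.9]
grip_width: 0.186
gripper_force: 4.5
eef_pos: [517.9, 228.0, 116.6]
contact_force: [-6.9, -2.1, 22.3]
grip_width: 0.194
gripper_force: 11.0
```

```bash
python3 -m inch '[0,0,-0.3,0,0,0,-0.62, 0,0,-0.7,0,0,0,-1, 0.4,0,-0.8,0,0,0,-1, 0.8,0,-0.8,0,0,0,-1, 1,0,-0.8,0,0,0,-1, 1,0,-0.8,0,0,0,-1]' | grep eef
python3 -m inch '[0.05,0,0.3,0,0,0,-1, 0.05,0,0.6,0,0,0,-1, 0.05,0,0.7,0,0,0,-1, 0.05,0,0.7,0,0,0,-1, 0.05,0,0.7,0,0,0,-1]'
python3 d.py 485 227.5 140 180
```

```text
eef_pos: [412.9, 227.7, 193.4]
clock: 31.92
eef_pos: [411.9, 227.8, 122.4]
tool_rot: [3.141, 0.001, 3.14]
contact_force: [-0.2, 0.3, -0.0]
grip_width: -0.002
gripper_force: 0.0
t 31.92 p [411.9 227.8 122.4] rpy [1.799e+02 1.000e-01 1.799e+02] F [-0.2  0.3 -0. ] w -0.002 g 0.0 j6 0.34
shift [-0.731 -0.002 -0.175]
turn [ 0.002  0.002 -0.003]
```

```bash
python3 -m inch '[-0.2,0,-0.03,0,0,0,-1, -0.35,0,-0.08,0,0,0,-1, -0.5,0,-0.15,0,0,0,-1, -0.62,0,-0.18,0,0,0,-1, -0.73,0,-0.18,0,0,0,-1, -0.73,0,-0.18,0,0,0,-1]'
python3 -m inch '[-0.04,0,0,0,0,0,-1, -0.07,0,0,0,0,0,-1, -0.09,0,0,0,0,0,-1, -0.09,0,0,0,0,0,-1]'|grep -E "eef|contact"
for i in 1 2; do python3 -m inch '[-0.01,0,0,0,0,0,-1, -0.025,0,0,0,0,0,-1, -0.025,0,0,0,0,0,-1, -0.025,0,0,0,0,0,-1]'| grep -E "eef|contact"; done
```

```text
clock: 32.42
eef_pos: [487.9, 228.1, 142.1]
tool_rot: [3.139, 0.007, 3.14]
contact_force: [0.3, -0.5, -0.1]
grip_width: 0.0
gripper_force: 0.0
eef_pos: [493.0, 227.6, 140.0]
contact_force: [-1.4, -0.7, 0.8]
eef_pos: [494.6, 227.7, 140.0]
contact_force: [-3.5, 0.3, 1.6]
eef_pos: [494.8, 227.6, 140.0]
contact_force: [-11.1, -0.6, 6.9]
```

```bash
python3 -m inch '[0.2,0,0,0,0,0,-1, 0.4,0,-0.1,0,0,0,-1, 0.6,0,-0.5,0,0,0,-1, 0.8,0,-0.9,0,0,0,-1, 0.8,0,-0.9,0,0,0,-1]' | grep eef
python3 -m inch '[0,0.4,-0.2,0,0,0,-1, 0,0.8,-0.2,0,0,0,-1, 0,1,-0.2,0,0,0,-1, 0,1,-0.2,0,0,0,-1]' | grep eef
python3 -m inch '[0,0.4,0,0,0,0,-1, 0,0.8,0,0,0,0,-1, 0,1,0,0,0,0,-1, 0,1,0,0,0,0,-1]' | grep eef
python3 - <<'E'
from h import *
c=C("top");s=C("scene")
a=cv2.resize(c.im[110:230,225:375],None,fx=4,fy=4,interpolation=cv2.INTER_CUBIC);b=cv2.resize(s.im[160:300,285:435],(600,560),interpolation=cv2.INTER_CUBIC)
cv2.imwrite("pics/fin.png",cv2.resize(np.vstack([a,b]),None,fx=.58,fy=.58))
cv2.imwrite("pics/fin2.png",s.im)
E
python3 cast.py
```

```text
eef_pos: [418.3, 228.6, 236.1]
eef_pos: [419.1, 331.7, 250.7]
eef_pos: [418.5, 431.2, 249.6]
top 68 [542.7 -19.9] yaw -177.0 [26. 30.]
top 63 [540.6 248.4] yaw -147.0 [30. 26.]
scene 81 [448.4 269.5] yaw 141.0 [26. 46.]
scene 85 [448.9  -9. ] yaw 173.0 [26. 44.]
```

View pics/fin.png

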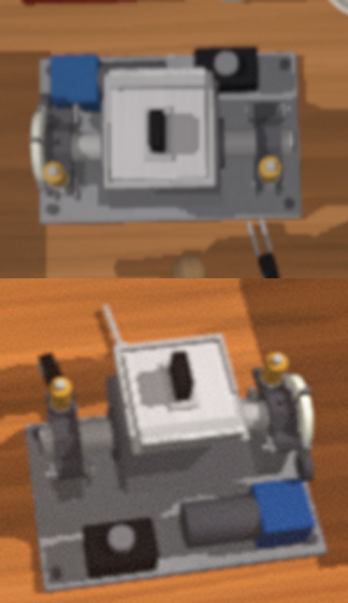

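View pics/fin2.png

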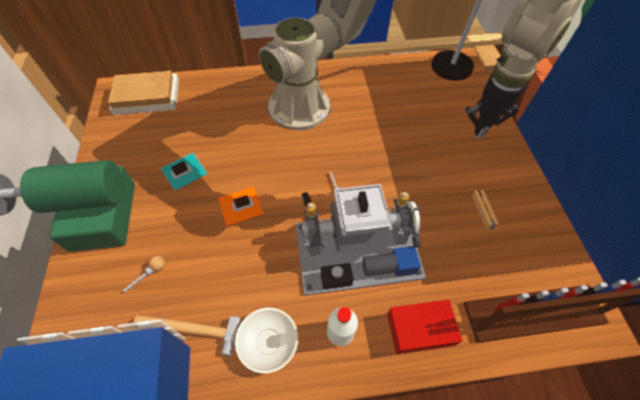

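Both caps are shut with their bolts upright (nuts at (55,175) and (270,168) in the top half), the cover is flat, no castings are left on the bench and the bystanders haven't moved.

```bash
python3 -c "
from bench import *
print(close_job())"
```

```text
the job is handed in; nothing more can be done
None
```

The tumbler is ready to run and the job is handed in: both castings found on the bench are in the barrel, the cover is seated flat with its lip under the ledge, and both caps were pressed shut before their bolts were pushed upright to the stop. The final pictures show no castings left on the bench and the other tools where they were, but no verdict came back.

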